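# Shut the filing case and hold a surface probe on its lid

### The arm

A 7-joint arm with a two-finger parallel gripper is mounted at the origin on the work surface. World frame = base frame: x ahead of the robot, y to its left, z up, the work surface at z = 0. Lengths are in m, angles in rad, forces in N, time in s.
With the tool pointing down it reaches from about 0.425 to 1.025 m from the base axis. Payload 9.4 kg.
Tool frame: the origin (TCP) lies at the very end of the fingers, on their centre line; the grasp point (between the pads) lies 19 mm behind it; z points along the fingers, y is the direction in which the jaws open and shut (so a half turn about z gives the same grasp; the last joint's range is limited). The gripper opens to 93 mm and grips with 3 to 60 N. Pads are 15 mm wide; open, the fingers measure 128 mm over their backs; the gripper's body (75 mm by 188 mm) begins 65 mm behind the grasp point.
Start: joints at [-1.385, 0.599, -0.003, 1.599, 0.002, 0.943, -0.08], TCP at [0.188, 0.7, 0.219] pointing down, gripper open.
Joint ranges: [-2.57, 2.57], [-0.35, 1.97], [-1.29, 1.29], [0.11, 2.56], [-1.05, 4.19], [0.11, 1.86], [-2.63, 2.63]. Speed limits (rad/s): [2.22, 2.22, 3.01, 3.01, 3.14, 3.14, 3.14].

### API

Orientations are given as a unit quaternion [x, y, z, w].
In Python, from cell import arm, capture gives the robot as it stands. The module is installed in compiled form; this text tells all that it offers.
- The arm moves only by the tool jog_arm, never from a script. Its argument "increments" is one flat list of numbers, 7 for each row, row after row: the shift along the tool's x, y, z in mm, then the turn, a rotation vector about the tool's x, y, z in degrees, then the opening in per cent of the stroke, from 0 (shut) to 100 (fully open). In form: [x, y, z, wx, wy, wz, fingers, x, y, z, wx, wy, wz, fingers, ...]. A call has 1 to 5 rows; each row is the pose to reach, as a shift and turn from the pose commanded when the call began, along the tool's axes at that moment; what a row does not reach only later rows make up. A row lasts 1/10 s, in which the tool goes at most 50 mm and 8.59 degrees, less where a joint would pass 70% of its speed; a pose out of reach is approached as far as the arm can. A call with a gripper value outside its range is refused whole. The fingers move at their own pace and stop on an object; the grip force is fixed at half the most. Time passes only in rows, so rows that repeat a pose let the fingers close. It gives the time, the measured TCP pose, the force and the opening at its end, in the units of the state.
- arm.read_state(): the state, without advancing time (a new reading comes with each control period).
- capture(name): name is "scene" or "side" or "wrist"; returns a dict with "pixels" (400x640x3 uint8, blue, green, red), "vertical_fov" (degrees; the focal length in pixels is half the picture's height over the tangent of half this angle, whatever the lens; pixels are square), "cx", "cy" (the principal point, pixels), "extrinsics" (4x4, takes a point from world to camera coordinates). Camera axes: x right, y up, looking along -z (the intrinsics and any distortion apply to the point x, -y, -z); pixel columns grow to the right and rows downward; lengths in m; the calibration is good to about 2 mm. The wrist camera is an equidistant fisheye: a pixel r from the principal point sees the ray r / f radians off the axis. A picture is of the moment at which its call begins. There is no depth.
- arm.hand_in(): hands the job in, once; it reports no verdict.
The state is a dict: "t": time; "q": joint angles; "dq": joint speeds; "tau": joint torques, N m; "ee_pos": TCP position; "orientation": TCP orientation; "contact_force": force on the tool from outside, world axes, zero at the start; "ft_torque": the same for the moment, N m; "width": opening from 0.0 (shut) to 1.0 (fully open).
Only numpy, scipy, OpenCV 4.12 (cv2) and the standard library are available. Lean on these libraries where they do the work, as an engineer would, in place of code of your own. Each camera call takes 0.05 s, during which the arm holds its last target.

### The job

Fold the open, stiff-hinged lid of the wooden filing case fully shut first. Then lift the surface probe out of its stand and rest its nose on the centre of the paper ring stuck on the sloping lid, with the probe square to the lid (not upright) and pressed lightly so that the spring nose is about half way in. Finish while still holding it there; never press hard, and leave the cup, the tape roll and the loupe where they are.

Things in the scene. Friction and masses are not known exactly. Their poses are not given: they have to be found in the camera images.
- case: Fixed dark wooden filing case, 180 mm deep (its x) by 260 mm wide (its y). Origin: centre of its underside on the desk; x points from its low front (70 mm high, towards the robot) to its high back (118 mm), z up. The rim slopes 15 degrees (0.262 rad), rising to the back; the lid is hinged along the back rim.
- lid (a joint): Lid angle in rad: 0 fully shut on the sloping rim; grows as the free front edge swings up and back (limit 1.75). At angle t the lid stands t - 0.262 rad above horizontal. Flat board, 192 mm from hinge line to free edge, 270 mm wide, 10 mm thick, 0.25 kg. Stiff hinge (0.35 N m): it stays where left; push its outer (upper) face near the free edge with a few N.
- lid_hinge (a point): Middle of the hinge line, on the lid's under face, 90 mm behind and 118 mm above the case's origin. Turns with the lid: x points from the free edge to the hinge, y along the hinge, z out of the lid's outer face (10 mm above this point).
- lid_edge (a point): Middle of the lid's free front edge on the outer face, 192 mm from the hinge line. Axes as lid_hinge.
- mark_spot (a point): The marked spot: centre of a flat paper ring (30 mm outside, 20 mm inside, a dot in the middle) stuck on the lid's outer face, 90 mm from the hinge line and up to 70 mm to either side of the lid's middle; it moves with the lid. z points out of the lid, x towards the hinge.
- probe: Loose surface probe, about 0.2 kg (up to a third more or less), standing upright in the stand. Origin: centre of its grip, a square grey bar 26 x 26 mm and 90 mm long (45 mm above and 45 mm below the origin); x and y are normal to the grip's flat sides, z points up along the probe, away from the nose.
- nose_tip (a point): Centre of the flat end of the probe's nose (16 mm across), 111 mm below the probe's origin along its axis when the spring is out. Above it: a steel barrel 22 mm across (from 93 to 53 mm below the origin) and a round collar 38 mm across, 8 mm thick, whose underside, 53 mm below the origin, rests on the stand.
- nose (a joint): How far the spring nose is pushed into the probe, in m: 0 out, 0.012 fully in. The spring gives about 0.8 N at the start and 0.4 N more for each mm (3.2 N half way).
- stand: Fixed aluminium block 85 x 85 mm, 70 mm high, with an upright hole 28 mm wide right through it in which the probe hangs by its collar. Origin: centre of its underside on the desk.
- pencup: Bystander: white open cup, 72 mm across, 95 mm high. Origin: centre of its underside.
- taperoll: Bystander: flat paper-coloured tape roll, 84 mm across, 25 mm high. Origin: centre of its underside.
- loupe: Bystander: small metal loupe, 48 mm across, 36 mm high. Origin: centre of its underside.
There are look-alikes about, which are no part of the job. What is shaped like the probe but pink or purple is not meant.

How it is judged:
On the way, in this order (a step that is already met when the one before it is completed fails the run):
1. the lid is folded fully shut (value of joint lid below 0.04 rad), for 0.2 s.
2. the probe is lifted clear of its stand, the lid still shut (height (world z) of nose_tip above 0.08 m and contact force between the fingers and probe above 0.5 N and value of joint lid below 0.04 rad), for 0.1 s.
At the end, for the whole second after the job is handed in: With the program ended and the robot still gripping the probe: lid shut (under 0.04 rad), nose end within 7 mm of the ring's centre, probe square to the lid within 0.12 rad (7 degrees), nose pushed in between 2 and 10.5 mm, contact force on the case 1 to 8 N, probe clear of its stand and still (value of joint lid below 0.04 rad and distance between nose_tip and mark_spot below 0.007 m and angle between the z axis of probe and the z axis of mark_spot, either way round below 0.12 rad and value of joint nose between 0.002 and 0.0105 m and contact force between probe and case between 1 and 8 N and contact force between the fingers and probe above 0.5 N and contact force between probe and stand below 0.1 N and height (world z) of probe above 0.15 m and linear speed of probe below 0.02 m/s); the arm keeps its last pose, push and grip.
It fails at once if the probe is pressed hard on the case (over 15 N) (contact force between probe and case above 15 N).
It fails at once if the cup is moved (distance of pencup from where it was at the start of the episode above 0.02 m).
It fails at once if the tape roll is moved (distance of taperoll from where it was at the start of the episode above 0.02 m).
It fails at once if the loupe is moved (distance of loupe from where it was at the start of the episode above 0.02 m).
It also fails if it takes over 58 s, if anything falls off the work surface, if the arm or the gripper's body presses on something with over 40 N, if the wrist force passes 120 N, or if a joint passes its speed limit or range.

## Working session

There is one attempt and no reset: what is moved stays moved. The work goes in short steps, Python scripts to look and compute and a tool call to move; the robot and the scene stay as the last step left them, time stands still between calls to the robot, and variables do not carry over. Pictures are saved under pics/ and viewed, and the job is handed in when it is done.

Besides the shell and the picture viewer there is one more tool, called as a command line: name --argument value ..., lists and objects as JSON in quotes. jog_arm: Moves the arm, as the interface text tells. Its arguments: {"type":"object","properties":{"increments":{"type":"array","items":{"type":"number"}}},"required":["increments"]}

```bash
mkdir -p pics; python3 - <<'E'
from cell import arm, capture
import cv2,numpy as np
s=arm.read_state()
for k,v in s.items(): print(k,np.round(v,4))
for n in ["scene","side","wrist"]:
    c=capture(n); cv2.imwrite(f"pics/{n}0.png",np.asarray(c["pixels"])); print(n,c["vertical_fov"],c["cx"],c["cy"]); print(np.round(c["extrinsics"],4).tolist(),[k for k in c])
E
```

```text
t 0.0
q [-1.3847  0.6001 -0.0026  1.6001  0.0018  0.9429 -0.0798]
dq [ 0.0012 -0.0001 -0.0014 -0.0009  0.      0.      0.0007]
tau [ 0.00000e+00 -7.65065e+01  1.49750e+00 -2.52330e+01 -5.24000e-02
  1.73000e-02  2.00000e-04]
ee_pos [0.1882 0.6996 0.2178]
orientation [ 1.310e-01  9.914e-01 -8.000e-04 -0.000e+00]
contact_force [ 0.2766 -0.3182  0.1214]
ft_torque [-0.0304  0.0054  0.0564]
width 1.0007
scene 46.06708078583411 317.09887376678006 200.34390105739223
[[-0.9514, 0.3077, -0.0153, 0.4956], [-0.2398, -0.7085, 0.6637, 0.0341], [0.1934, 0.6351, 0.7479, -1.1414], [0.0, 0.0, 0.0, 1.0]] ['pixels', 'vertical_fov', 'cx', 'cy', 'extrinsics']
side 56.4737263138756 326.35265641973484 203.057179820297
[[0.8417, -0.5399, 0.0085, -0.4504], [0.3272, 0.5224, 0.7875, -0.2326], [-0.4296, -0.66, 0.6163, -0.7114], [0.0, 0.0, 0.0, 1.0]] ['pixels', 'vertical_fov', 'cx', 'cy', 'extrinsics']
wrist 65.70646984690485 315.6696803821604 199.14229498985492
[[0.2593, 0.9658, -0.0019, -0.7251], [-0.9222, 0.2471, -0.2975, 0.0342], [-0.2868, 0.0789, 0.9547, -0.3927], [0.0, 0.0, 0.0, 1.0]] ['pixels', 'vertical_fov', 'cx', 'cy', 'extrinsics']
```

View pics/scene0.png

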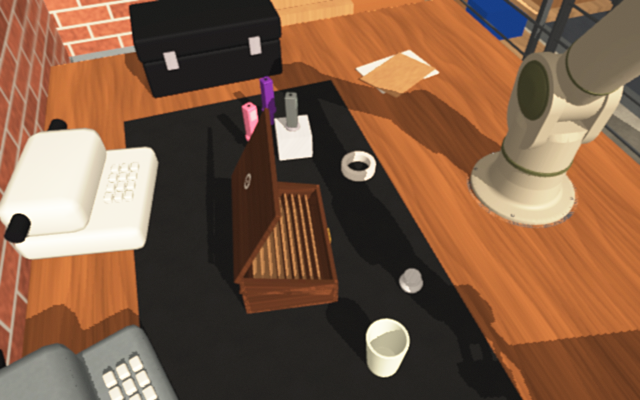

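View pics/side0.png

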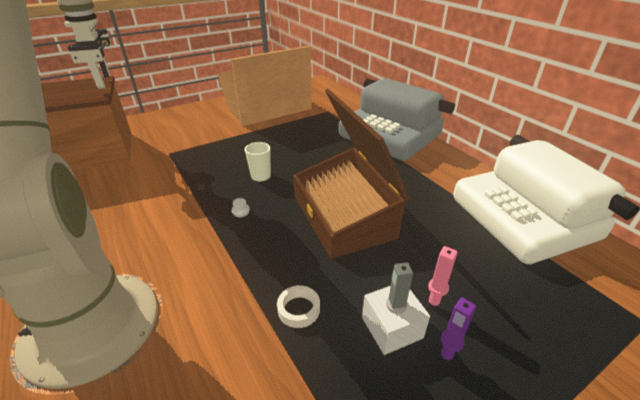

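View pics/wrist0.png

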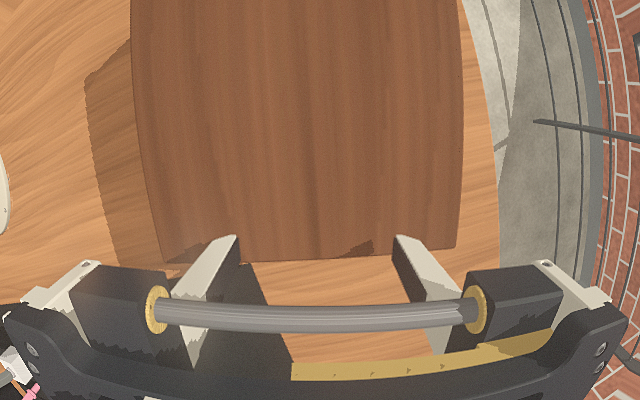

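The scene picture shows the case at (285,240) with its lid open, and the stand with the grey probe at (292,130). The look-alikes are pink at (249,118) and purple at (267,98). The tape roll is at (358,165), the loupe at (411,280) and the cup at (386,348). The side picture shows the grey probe at (400,290), the pink one at (442,275) and the purple one at (458,328). The grey bar in the aluminium block fits the description, and I'll confirm it with an enlarged crop.

```bash
cat > h.py <<'E'
import numpy as np,cv2
from scipy.spatial.transform import Rotation as R
def f(c): return 200/np.tan(np.radians(c["vertical_fov"])/2)
def campos(c):
    E=np.array(c["extrinsics"]); return -E[:3,:3].T@E[:3,3]
def ray(c,u,v,fish=False):
    E=np.array(c["extrinsics"]); x=(u-c["cx"])/f(c); y=(v-c["cy"])/f(c)
    if fish:
        r=np.hypot(x,y); k=np.sin(r)/r if r>1e-9 else 1; d=np.array([x*k,-y*k,-np.cos(r)])
    else: d=np.array([x,-y,-1.])
    d=E[:3,:3].T@d; return campos(c),d/np.linalg.norm(d)
def plane(c,u,v,z,fish=False):
    o,d=ray(c,u,v,fish); return o+d*(z-o[2])/d[2]
def tri(rays):
    A=np.zeros((3,3));b=np.zeros(3)
    for o,d in rays:
        P=np.eye(3)-np.outer(d,d);A+=P;b+=P@o
    p=np.linalg.solve(A,b); return p,[np.linalg.norm((np.eye(3)-np.outer(d,d))@(p-o)) for o,d in rays]
def proj(c,p,fish=False):
    E=np.array(c["extrinsics"]); q=E[:3,:3]@np.asarray(p)+E[:3,3]; x,y,z=q[0],-q[1],-q[2]
    if fish:
        r=np.hypot(x,y); k=np.arctan2(r,z)/r; return c["cx"]+f(c)*x*k,c["cy"]+f(c)*y*k
    return c["cx"]+f(c)*x/z,c["cy"]+f(c)*y/z
E
python3 - <<'E'
import cv2
a=cv2.imread("pics/scene0.png");b=cv2.imread("pics/side0.png")
cv2.imwrite("pics/s_case.png",cv2.resize(a[95:325,200:400],None,fx=2.6,fy=2.6,interpolation=cv2.INTER_CUBIC))
cv2.imwrite("pics/d_case.png",cv2.resize(b[80:270,280:420],None,fx=3.1,fy=3.1,interpolation=cv2.INTER_CUBIC))
cv2.imwrite("pics/d_probe.png",cv2.resize(b[230:370,340:500],None,fx=4,fy=4,interpolation=cv2.INTER_CUBIC))
cv2.imwrite("pics/s_probe.png",cv2.resize(a[70:170,230:330],None,fx=5,fy=5,interpolation=cv2.INTER_CUBIC))
E
```

```text
(no output)
```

View pics/s_case.png

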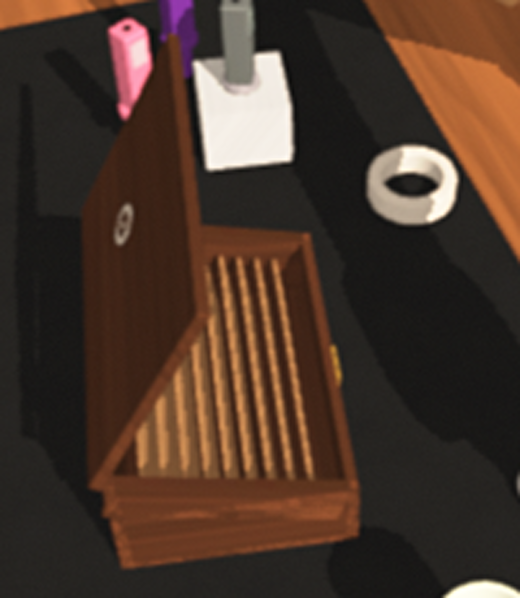

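View pics/d_case.png

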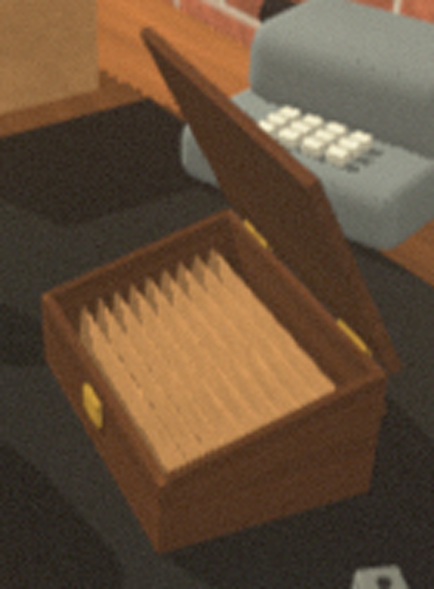

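View pics/d_probe.png

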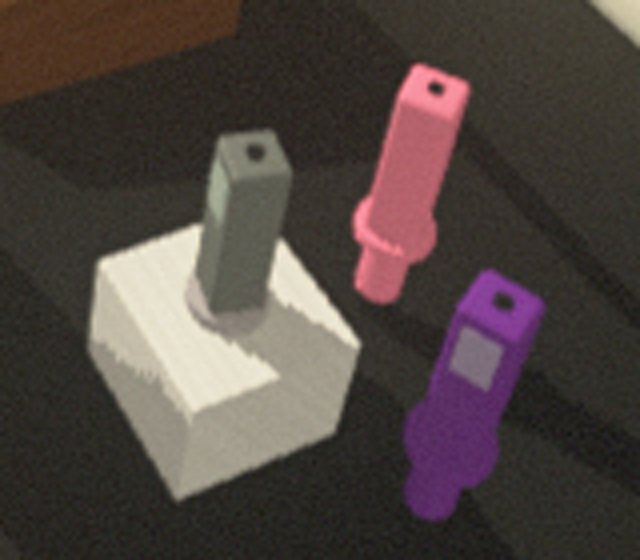

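View pics/s_probe.png

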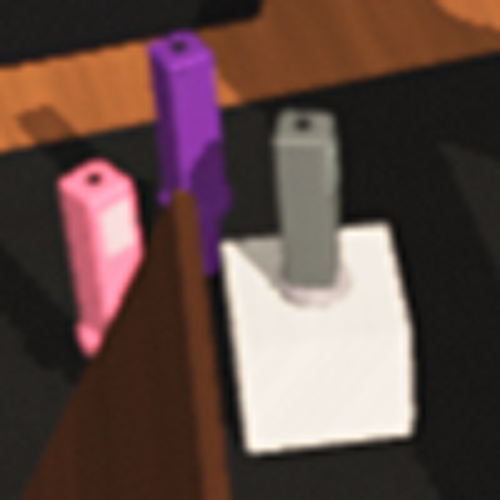

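The crops confirm it: the grey square bar standing by its collar in the aluminium block is the probe. The pink and purple ones are loose on the mat. Next I'll measure the case, the lid, the ring and the probe.

```bash
python3 - <<'E'
from cell import capture
from h import *
S=capture("scene");D=capture("side")
print(campos(S),campos(D))
d=lambda x,y:(280+x/3.1,80+y/3.1)
s=lambda x,y:(200+x/2.6,95+y/2.6)
P={}
for n,c,uv,z in [("FR bot",D,d(160,550),0),("BR bot",D,d(370,490),0),("FR rim",D,d(165,487),.07),("BR rim",D,d(383,375),.118),("FL rim",D,d(44,298),.07),("FLbot",D,d(48,362),0),
 ("FLbot s",S,s(357,537),0),("BLbot s",S,s(125,567),0),("FLrim s",S,s(357,485),.07),("FRrim s",S,s(310,237),.07)]:
    print(n,np.round(plane(c,*uv,z),4))
print("lidR",tri([ray(D,*d(318,185)),ray(S,*s(175,37))]))
print("lidL",tri([ray(D,*d(145,30)),ray(S,*s(207,318))]))
# probe top centre (hole), z=0.07+0.053+0.045
dp=lambda x,y:(340+x/4,230+y/4); sp=lambda x,y:(230+x/5,70+y/5)
print("probe top D",plane(D,*dp(256,153),.168),"S",plane(S,*sp(305,125),.168),tri([ray(D,*dp(256,153)),ray(S,*sp(305,125))]))
print("top corners D",[np.round(plane(D,*dp(*q),.168),4) for q in [(217,136),(273,129),(291,176),(234,183)]])
print("stand top D",[np.round(plane(D,*dp(*q),.07),4) for q in [(98,262),(193,412),(360,347)]])
print("stand bot D",[np.round(plane(D,*dp(*q),.0),4) for q in [(178,500),(335,432)]])
print("tape",plane(D,298,309,.0),"cup",plane(D,259,177,0),"loupe",plane(D,240,214,0))
print("pink",plane(D,*dp(378,290),0),"purple",plane(D,*dp(432,510),0))
# lid line pics: ring
print("ring px",s(123,224))
E
```

```text
[0.70039911 0.5965244  0.83856196] [ 0.14961084 -0.59122606  0.62543411]
FR bot [ 0.4864 -0.0984  0.    ]
BR bot [ 0.6616 -0.1325  0.    ]
FR rim [ 0.4847 -0.1051  0.07  ]
BR rim [ 0.6535 -0.1329  0.118 ]
FL rim [0.527 0.147 0.07 ]
FLbot [0.5281 0.148  0.    ]
FLbot s [0.5285 0.1549 0.    ]
BLbot s [0.7038 0.1234 0.    ]
FLrim s [0.5286 0.1517 0.07  ]
FRrim s [ 0.484  -0.0951  0.07  ]
lidR (array([ 0.57744352, -0.12279657,  0.2876988 ]), [np.float64(0.0016001963877268143), np.float64(0.0016001963877270353)])
lidL (array([0.62352188, 0.14256476, 0.287771  ]), [np.float64(0.001203123760391695), np.float64(0.0012031237603919891)])
probe top D [ 0.48265056 -0.31397747  0.168     ] S [ 0.48264349 -0.31206392  0.168     ] (array([ 0.48271779, -0.31343322,  0.1672743 ]), [np.float64(0.00042944406718401), np.float64(0.00042944406718407955)])
top corners D [array([ 0.4753, -0.2983,  0.168 ]), array([ 0.4976, -0.3078,  0.168 ]), array([ 0.4863, -0.3307,  0.168 ]), array([ 0.4644, -0.3213,  0.168 ])]
stand top D [array([ 0.4473, -0.2658,  0.07  ]), array([ 0.4339, -0.349 ,  0.07  ]), array([ 0.5162, -0.3635,  0.07  ])]
stand bot D [array([ 0.4352, -0.349 ,  0.    ]), array([ 0.519 , -0.3621, -0.    ])]
tape [ 0.35221735 -0.18029915  0.        ] cup [0.48330442 0.29147355 0.        ] loupe [0.36881284 0.15946884 0.        ]
pink [ 0.59481135 -0.31516031  0.        ] purple [ 5.28037681e-01 -4.13563292e-01  1.11022302e-16]
ring px (247.30769230769232, 181.15384615384613)
```

```bash
cat >> h.py <<'E'
yaw=-0.176
ex=np.array([np.cos(yaw),np.sin(yaw),0]);ey=np.array([-np.sin(yaw),np.cos(yaw),0]);ez=np.array([0,0,1.])
C=np.array([.5945,.0105,0]); H=C+.09*ex+.118*ez
def lid(t,r,y,off):  # point on lid, off above the under face
    a=t-.262
    return H+r*(-np.cos(a)*ex+np.sin(a)*ez)+y*ey+off*(np.sin(a)*ex+np.cos(a)*ez)
def rel(p,Rm=None,base=None):
    "world target -> jog mm and deg from measured pose"
    from cell import arm
    s=arm.read_state(); R0=R.from_quat(s["orientation"]); d=R0.inv().apply(np.asarray(p)-s["ee_pos"])*1000
    w=np.degrees((R0.inv()*Rm).as_rotvec()) if Rm is not None else np.zeros(3)
    return np.round(np.r_[d,w],1)
E
python3 - <<'E'
from cell import capture
from h import *
S=capture("scene");D=capture("side")
for t in (1.33,1.37,1.41):
    print(t,[np.round(proj(c,lid(t,.192,y,.01)),1) for c in (S,D) for y in (-.135,.135)], "hingeL",np.round(proj(S,lid(t,0,.135,.01)),1))
o,d=ray(S,247.3,181.15)
t=1.37;a=t-.262;n=np.sin(a)*ex+np.cos(a)*ez
p0=lid(t,0,0,.01); q=o+d*((p0-o)@n)/(d@n)
print("ring r,y",(q-p0)@(-np.cos(a)*ex+np.sin(a)*ez),(q-p0)@ey)
print("white tw",plane(S,150,240,0),plane(D,530,258,0),plane(S,155,150,.05),plane(D,460,190,.0),"top",plane(S,100,150,.15))
print("grey",plane(S,130,330,.05),plane(S,180,400,0),plane(D,345,125,0))
for r in (.15,.165):
  for t in (1.37,.9,.4,0): print(r,t,lid(t,r,0,.01))
E
```

```text
1.33 [array([266.5, 107.2]), array([278.2, 215.7]), array([382. , 138.6]), array([326.6,  88.4])] hingeL [233.3 282.6]
1.37 [array([262.6, 106.1]), array([273.4, 214.9]), array([385.5, 136.4]), array([329.3,  86.7])] hingeL [233.2 282.7]
1.41 [array([258.7, 105.2]), array([268.5, 214.2]), array([388.9, 134.4]), array([332.1,  85.2])] hingeL [233.1 282.8]
ring r,y 0.0933242471589305 -0.029151442787895596
white tw [ 8.73448453e-01 -1.22541651e-01 -1.11022302e-16] [ 0.87274193 -0.34398232  0.        ] [ 0.82811491 -0.36268766  0.05      ] [ 0.94315818 -0.07372906  0.        ] top [ 0.92656618 -0.28026011  0.15      ]
grey [0.91451522 0.1171544  0.05      ] [ 8.52265155e-01  2.49680090e-01 -1.11022302e-16] [0.89913562 0.43879279 0.        ]
0.15 1.37 [0.62598624 0.00490049 0.25668566]
0.15 0.9 [0.57034167 0.01479632 0.21537139]
0.15 0.4 [0.53818526 0.02051502 0.14853929]
0.15 0 [0.53791661 0.02056279 0.08880682]
0.165 1.37 [0.61939291 0.00607304 0.27010777]
0.165 0.9 [0.55847848 0.01690607 0.22430524]
0.165 0.4 [0.52355738 0.02311644 0.15060273]
0.165 0 [0.52365231 0.02309956 0.08492162]
```

The lid stands at about 1.33 rad. I'll raise the arm and swing it round behind the lid with the fingers shut.

```bash
python3 - <<'E'
from h import *
print(rel([.188,.7,.4]),rel([.6,.45,.4]),rel([.74,.0,.4]))
E
```

```text
[ 3.000e-01 -1.000e-01 -1.816e+02  0.000e+00  0.000e+00  0.000e+00] [-462.5 -134.6 -181.5    0.     0.     0. ] [-714.6 -532.8 -181.3    0.     0.     0. ]
```

jog_arm --increments '[0,0,-50,0,0,0,0,0,0,-100,0,0,0,0,-40,-10,-150,0,0,0,0,-80,-20,-180,0,0,0,0,-130,-35,-180,0,0,0,0]'

```text
t: 0.85
ee_pos: [0.2919, 0.6416, 0.4009]
orientation: [0.129, 0.992, 0.003, 0.0]
contact_force: [0.3, 0.4, -0.4]
width: 0.621
```

jog_arm --increments '[-45,-15,0,0,0,0,0,-90,-30,0,0,0,0,0,-135,-45,0,0,0,0,0,-180,-60,0,0,0,0,0,-225,-75,0,0,0,0,0]'

```text
t: 1.35
ee_pos: [0.4914, 0.508, 0.3966]
orientation: [0.131, 0.991, 0.0, 0.0]
contact_force: [0.5, 0.9, 0.2]
width: 0.19
```

```bash
python3 - <<'E'
from h import *
from cell import arm
s=arm.read_state();print(s["t"],s["ee_pos"],s["orientation"],np.round(s["q"],2),s["contact_force"])
print(rel([.6,.45,.4]),rel([.74,.0,.4]))
E
```

```text
1.35 [0.49139862 0.50798331 0.39659933] [1.30972173e-01 9.91386033e-01 1.26705902e-04 8.41029258e-05] [-0.92  0.45  0.06  1.42 -0.03  1.27  0.45] [0.53033129 0.85516306 0.15184455]
[-119.9  -27.8   -3.4    0.     0.     0. ] [-372.  -426.    -3.5    0.     0.     0. ]
```

jog_arm --increments '[-40,-25,0,0,0,0,0,-80,-50,0,0,0,0,0,-120,-75,0,0,0,0,0,-160,-100,0,0,0,0,0,-200,-140,0,0,0,0,0]'

```text
t: 1.85
ee_pos: [0.6447, 0.3272, 0.3959]
orientation: [0.131, 0.991, 0.0, -0.0]
contact_force: [1.0, 0.0, -0.4]
width: 0.004
```

jog_arm --increments '[-25,-40,0,0,0,0,0,-50,-80,0,0,0,0,0,-75,-120,0,0,0,0,0,-100,-160,0,0,0,0,0,-120,-200,0,0,0,0,0]'

```text
t: 2.35
ee_pos: [0.7079, 0.1013, 0.3963]
orientation: [0.131, 0.991, -0.0, 0.0]
contact_force: [1.1, 0.6, 0.2]
width: 0.006
```

```bash
python3 - <<'E'
from h import *
from cell import arm
s=arm.read_state();print(s["t"],s["ee_pos"],s["orientation"],np.round(s["q"],2),s["contact_force"])
print(rel([.74,.0,.4]),rel([.74,.0,.27]),rel([.66,0,.27]))
E
```

```text
2.35 [0.70794752 0.10133133 0.39633567] [ 1.31210355e-01  9.91354538e-01 -9.42179946e-05  1.16373568e-04] [-0.31  0.46  0.14  1.4  -0.06  1.28  1.14] [1.10891913 0.55699161 0.19479629]
[-57.3 -89.5  -3.6   0.    0.    0. ] [-57.3 -89.5 126.4   0.    0.    0. ] [  20.  -110.3  126.3    0.     0.     0. ]
```

jog_arm --increments '[-25,-45,0,0,0,0,0,-50,-90,0,0,0,0,0,-50,-90,50,0,0,0,0,-45,-92,95,0,0,0,0,-35,-95,125,0,0,0,0]'

```text
t: 2.85
ee_pos: [0.7154, 0.002, 0.2679]
orientation: [0.132, 0.991, -0.0, -0.001]
contact_force: [-0.3, 0.2, -0.1]
width: 0.006
```

```bash
python3 - <<'E'
from h import *
from cell import arm,capture
s=arm.read_state();print(s["t"],s["ee_pos"],s["orientation"],np.round(s["q"],2),s["contact_force"])
for t in (1.33,1.2,1.0,.8,.6,.4,.2,.05,0): print(t,lid(t,.165,0,.01),rel(lid(t,.165,0,.01)))
cv2.imwrite("pics/scene1.png",capture("scene")["pixels"])
E
```

```text
2.85 [0.71544064 0.00202094 0.26792506] [ 1.31524190e-01  9.91311903e-01 -2.35502406e-04 -1.42899947e-03] [-0.16  0.55  0.13  1.58 -0.08  1.03  1.3 ] [-0.26874313  0.20679356 -0.05315644]
1.33 [0.61345515 0.00712901 0.26739813] [ 99.8 -21.7   0.8   0.    0.    0. ]
1.2 [0.59497499 0.01041553 0.25696621] [118.5 -23.3  11.3   0.    0.    0. ]
1.0 [0.56954999 0.01493711 0.23641175] [144.1 -25.5  31.9   0.    0.    0. ]
0.8 [0.54865225 0.01865357 0.21113658] [165.2 -27.4  57.3   0.    0.    0. ]
0.6 [0.53311491 0.02141673 0.18214835] [180.8 -28.7  86.3   0.    0.    0. ]
0.4 [0.52355738 0.02311644 0.15060273] [190.4 -29.6 117.9   0.    0.    0. ]
0.2 [0.5203607  0.02368494 0.11775734] [193.6 -29.8 150.7   0.    0.    0. ]
0.05 [0.5222239  0.02335359 0.09305756] [191.6 -29.6 175.4   0.    0.    0. ]
0 [0.52365231 0.02309956 0.08492162] [190.1 -29.5 183.6   0.    0.    0. ]
```

View pics/scene1.png

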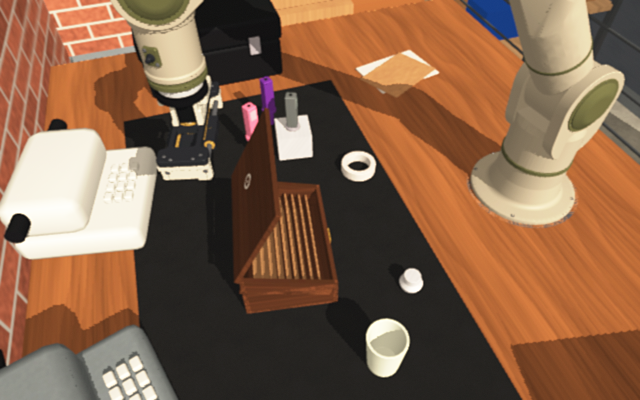

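The gripper, at (190,150), is behind the lid and clear of it. Now I'll push along the arc.

jog_arm --increments '[35,-8,0,0,0,0,0,65,-15,0,0,0,0,0,85,-20,0,0,0,0,0,100,-22,2,0,0,0,0,110,-23,6,0,0,0,0]'

```text
t: 3.4
ee_pos: [0.6047, 0.0091, 0.2671]
orientation: [0.131, 0.991, 0.0, 0.002]
contact_force: [0.5, -0.6, 0.5]
width: 0.002
```

```bash
python3 - <<'E'
from h import *
from cell import arm,capture
s=arm.read_state();print(s["t"],s["ee_pos"],s["contact_force"])
for t in (1.2,1.0,.8,.6,.4,.2,.05,0): print(t,rel(lid(t,.165,0,.01)))
cv2.imwrite("pics/side2.png",capture("side")["pixels"])
E
```

```text
3.4 [0.60467494 0.00906804 0.26705536] [ 0.53545312 -0.59125802  0.52548611]
1.2 [ 9.7 -1.2 10.1  0.   0.   0. ]
1.0 [35.5 -3.5 30.5  0.   0.   0. ]
0.8 [56.8 -5.3 55.7  0.   0.   0. ]
0.6 [72.6 -6.7 84.7  0.   0.   0. ]
0.4 [ 82.3  -7.6 116.2   0.    0.    0. ]
0.2 [ 85.7  -7.9 149.    0.    0.    0. ]
0.05 [ 83.8  -7.8 173.7   0.    0.    0. ]
0 [ 82.4  -7.7 181.9   0.    0.    0. ]
```

View pics/side2.png

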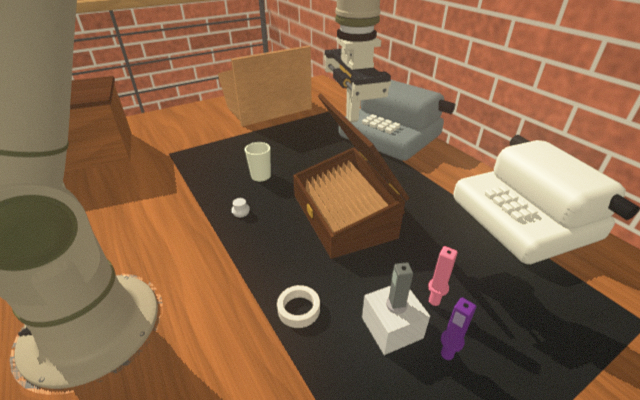

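The lid edge has moved from (327,90) to about (321,96), so the fingers are pushing it. I'll carry on along the arc.

jog_arm --increments '[18,-2,12,0,0,0,0,35,-3,26,0,0,0,0,48,-4,40,0,0,0,0,58,-5,55,0,0,0,0,66,-6,70,0,0,0,0]'

```text
t: 3.95
ee_pos: [0.5394, 0.0209, 0.1953]
orientation: [0.131, 0.991, 0.0, 0.0]
contact_force: [-0.6, 1.2, 0.1]
width: -0.001
```

jog_arm --increments '[7,-1,15,0,0,0,0,12,-1,30,0,0,0,0,16,-2,45,0,0,0,0,18,-2,60,0,0,0,0,19,-2,75,0,0,0,0]'

```text
t: 4.45
ee_pos: [0.5209, 0.0236, 0.12]
orientation: [0.131, 0.991, 0.0, 0.0]
contact_force: [0.9, -1.1, 0.8]
width: 0.005
```

```bash
python3 - <<'E'
from h import *
from cell import arm,capture
s=arm.read_state();print(s["t"],s["ee_pos"],s["contact_force"])
for t in (.4,.2,.05,0): print(t,rel(lid(t,.165,0,.01)))
cv2.imwrite("pics/side3.png",capture("side")["pixels"])
E
```

```text
4.45 [0.52093551 0.02363526 0.11998619] [ 0.93381363 -1.0658879   0.82565343]
0.4 [ -2.7   0.2 -30.6   0.    0.    0. ]
0.2 [ 0.6 -0.1  2.2  0.   0.   0. ]
0.05 [-1.3  0.1 26.9  0.   0.   0. ]
0 [-2.8  0.2 35.1  0.   0.   0. ]
```

View pics/side3.png

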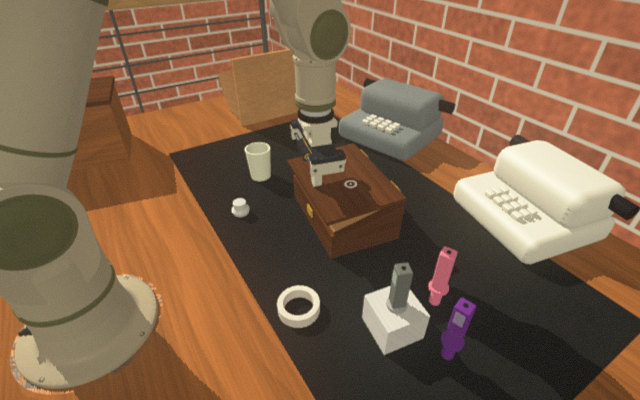

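The lid is nearly shut, with a small gap left at its front, and the ring is now visible at (350,184). I'll do the last push slowly.

jog_arm --increments '[0,0,12,0,0,0,0,-1,0,22,0,0,0,0,-1,0,28,0,0,0,0,-2,0,31,0,0,0,0,-2,0,33,0,0,0,0]'

```text
t: 5.0
ee_pos: [0.5224, 0.0229, 0.0873]
orientation: [0.131, 0.991, 0.0, 0.0]
contact_force: [-1.0, 0.6, 7.3]
width: 0.005
```

jog_arm --increments '[0,0,2,0,0,0,0,0,0,3,0,0,0,0,0,0,3,0,0,0,0]'

```text
t: 5.3
ee_pos: [0.5226, 0.0229, 0.0865]
orientation: [0.131, 0.991, 0.0, 0.001]
contact_force: [-5.3, 0.4, 28.0]
width: 0.008
```

The force rose to 28 N with less than 1 mm of travel, so the lid is on its stop. I'll lift off and move towards the probe.

jog_arm --increments '[0,0,-40,0,0,0,0,0,0,-90,0,0,0,0,0,0,-140,0,0,0,30,0,-30,-180,0,0,0,70,0,-80,-190,0,0,0,70]'

```text
t: 5.8
ee_pos: [0.504, -0.0519, 0.2789]
orientation: [0.128, 0.992, 0.001, 0.004]
contact_force: [0.3, -1.2, -0.4]
width: 0.217
```

```bash
python3 - <<'E'
from h import *
from cell import arm,capture
s=arm.read_state();print(s["t"],s["ee_pos"],s["contact_force"],np.round(s["q"],2))
Rm=R.from_matrix(np.c_[[-np.sin(np.radians(65.3)),np.cos(np.radians(65.3)),0],[np.cos(np.radians(65.3)),np.sin(np.radians(65.3)),0],[0,0,-1]])
print(rel([.483,-.313,.28],Rm))
E
```

```text
5.8 [ 0.50404807 -0.05190567  0.27886544] [ 0.28593866 -1.20329058 -0.36467375] [-0.13  0.26  0.15  2.03 -0.05  0.84  1.37]
[-4.620e+01 -2.578e+02 -1.600e+00  2.000e-01  4.000e-01  9.900e+00]
```

jog_arm --increments '[-9,-45,0,0,0,3,70,-18,-90,0,0,0,5,70,-26,-135,0,0,0,7,70,-34,-180,0,0,0,9,70,-40,-220,0,0,0,10,70]'

```text
t: 6.3
ee_pos: [0.4824, -0.2786, 0.2747]
orientation: [0.218, 0.976, -0.0, 0.0]
contact_force: [0.7, -0.9, -0.8]
width: 0.643
```

```bash
python3 - <<'E'
from h import *
from cell import arm,capture
s=arm.read_state();print(s["t"],s["ee_pos"],s["contact_force"],np.round(s["q"],2),s["width"])
for n in ("scene","side","wrist"):
    cv2.imwrite(f"pics/{n}4.png",capture(n)["pixels"])
a=cv2.imread("pics/scene4.png");b=cv2.imread("pics/side4.png")
cv2.imwrite("pics/m4.png",np.hstack([cv2.resize(a[150:330,215:355],None,fx=2.8,fy=2.8,interpolation=cv2.INTER_CUBIC),cv2.resize(b[120:300,280:420],None,fx=2.8,fy=2.8,interpolation=cv2.INTER_CUBIC)]))
E
```

```text
6.3 [ 0.48243204 -0.27859259  0.2746803 ] [ 0.70567696 -0.86134443 -0.83141937] [ 0.22  0.34  0.27  1.94 -0.11  0.88  1.68] 0.6427811556606782
```

View pics/m4.png

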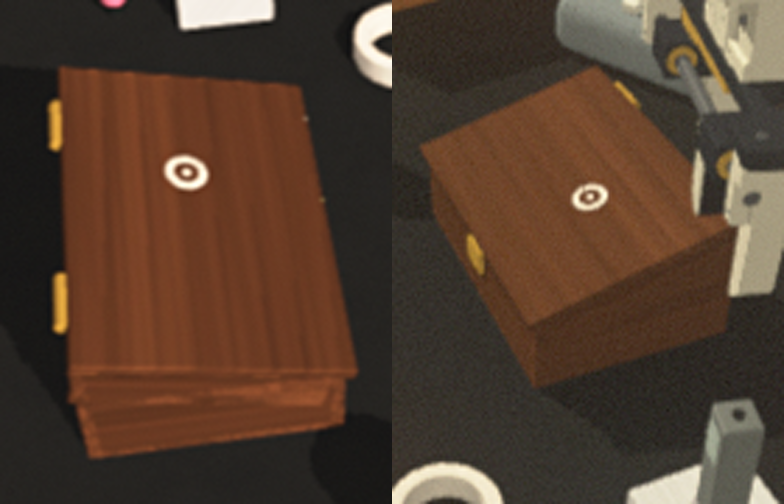

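View pics/wrist4.png

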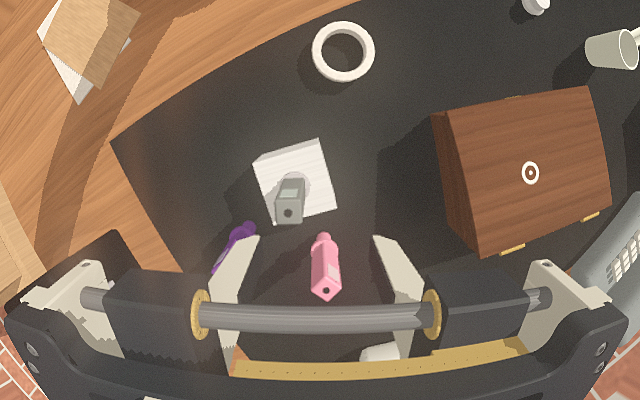

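The lid is shut. The ring is at crop (186,172) in the scene view and crop (590,197) in the side view, and at (530,173) in the wrist picture. I'll triangulate it and refine the probe.

```bash
python3 - <<'E'
from h import *
from cell import capture
cs={n:capture(n) for n in ("scene","side","wrist")}
reg={"scene":(265,195,300,230),"side":(338,180,366,202),"wrist":(510,150,552,195)}
rays=[]
for n,(x0,y0,x1,y1) in reg.items():
    im=np.asarray(cs[n]["pixels"]); g=im[y0:y1,x0:x1,0].astype(float)
    m=(g>110).astype(np.uint8)
    cn,_=cv2.findContours(m,cv2.RETR_EXTERNAL,cv2.CHAIN_APPROX_NONE); c=max(cn,key=cv2.contourArea)
    e=cv2.fitEllipse(c); u,v=e[0][0]+x0,e[0][1]+y0
    print(n,u,v,e[1]); r=ray(cs[n],u,v,n=="wrist"); rays.append(r)
p,er=tri(rays); print("3view",p,er); p2,er2=tri(rays[:2]); print("2view",p2,er2)
for y in (-.03,-.035): print(y,lid(0,.09,y,.01),(p-lid(0,.09,0,.01))@ey,(p-lid(0,.09,0,.01))@ex,(p-lid(0,.09,0,.01))@ez)
# each ray onto lid plane
n=-np.sin(.262)*ex+np.cos(.262)*ez; p0=lid(0,.09,0,.01)
for o,d in rays:
    q=o+d*((p0-o)@n)/(d@n); print(q,(q-p0)@ey,(q-p0)@ex/np.cos(.262))
im=np.asarray(cs["wrist"]["pixels"]); cv2.imwrite("pics/w4c.png",cv2.resize(im[120:310,230:350],None,fx=3.1,fy=3.1,interpolation=cv2.INTER_CUBIC))
E
```

```text
scene 280.9571762084961 211.16353607177734 (11.348453521728516, 14.79536247253418)
side 350.0630292892456 190.00675678253174 (8.246703147888184, 12.553520202636719)
wrist 525.5788869857788 174.75693702697754 (17.164804458618164, 23.09003448486328)
3view [ 0.58830562 -0.02073361  0.10489744] [np.float64(0.0019201620533792635), np.float64(0.0007311404457161103), np.float64(0.001434656589527561)]
2view [ 0.58881758 -0.02135857  0.10473205] [np.float64(0.0012414736230673868), np.float64(0.0012414736230676147)]
-0.03 [ 0.589721   -0.01912082  0.10434759] -0.031835699860984466 -0.001111127046545014 0.0005498557695871875
-0.035 [ 0.58884554 -0.02404358  0.10434759] -0.031835699860984466 -0.001111127046545014 0.0005498557695871875
[ 0.58981294 -0.02233732  0.10452289] -0.03315071834278736 0.0006768001893073295
[ 0.58812305 -0.02031822  0.10398191] -0.03145869229648183 -0.001411790078146022
[ 0.58777897 -0.01911601  0.10383462] -0.03033530845544611 -0.001980461740253229
```

View pics/w4c.png

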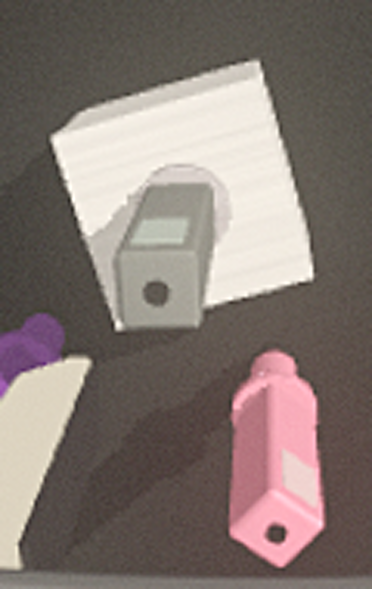

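```bash
python3 - <<'E'
from h import *
from cell import capture,arm
W=capture("wrist"); D=capture("side"); S=capture("scene")
im=np.asarray(W["pixels"])[120:310,230:350]; cv2.imwrite("pics/w5c.png",cv2.resize(im,None,fx=3.1,fy=3.1,interpolation=cv2.INTER_CUBIC))
w=lambda x,y:(230+x/3.1,120+y/3.1)
P=[plane(W,*w(*q),.168,True) for q in [(116,249),(200,247),(198,325),(118,327)]]
P=np.array(P);print(np.round(P,4),P.mean(0)); print("hole",plane(W,*w(156,293),.168,True))
for i in range(4):
    e=P[(i+1)%4]-P[i]; print(np.linalg.norm(e),np.degrees(np.arctan2(e[1],e[0])))
s=arm.read_state(); print(s["t"],s["ee_pos"]);M=R.from_quat(s["orientation"]).as_matrix();print("jaw deg",np.degrees(np.arctan2(M[1,1],M[0,1])))
E
```

```text
[[ 0.4657 -0.3155  0.168 ]
 [ 0.4758 -0.2923  0.168 ]
 [ 0.498  -0.304   0.168 ]
 [ 0.4882 -0.3268  0.168 ]] [ 0.48191122 -0.30965687  0.168     ]
hole [ 0.48324034 -0.31092844  0.168     ]
0.025311977862064034 66.46676252346995
0.025029381594133947 -27.632823426160577
0.02481206968721198 -113.04408386637473
0.025210117113672253 153.53697381084302
6.75 [ 0.48344827 -0.2748917   0.27427488]
jaw deg 65.07084737936843
```

View pics/w5c.png

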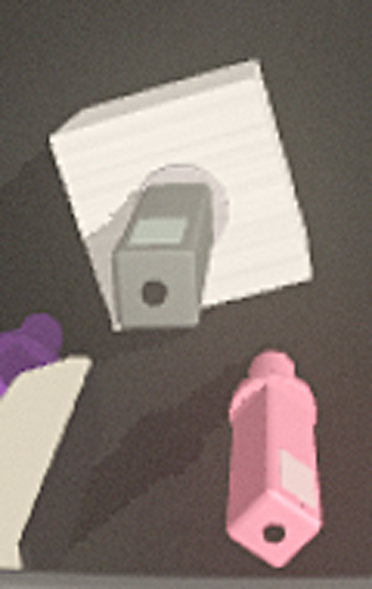

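The probe's centre is at (0.483,-0.312) and its jaw angle is about 65°, which matches the tool's present 65.07°. Now I'll move over it and go down.

```bash
python3 - <<'E'
from h import *
print(rel([.4828,-.312,.275]),rel([.4828,-.312,.107]))
E
```

```text
[-15.1 -33.9  -0.7   0.    0.    0. ] [-15.1 -34.  167.3   0.    0.    0. ]
```

jog_arm --increments '[-8,-17,0,0,0,0,70,-15,-34,0,0,0,0,70,-15,-34,25,0,0,0,70,-15,-34,55,0,0,0,70,-15,-34,80,0,0,0,70]'

```text
t: 7.25
ee_pos: [0.4826, -0.3124, 0.1932]
orientation: [0.216, 0.976, 0.0, 0.0]
contact_force: [0.7, 0.5, -0.7]
width: 0.7
```

```bash
python3 - <<'E'
from h import *
from cell import capture
print(rel([.4828,-.312,.107]))
W=capture("wrist"); cv2.imwrite("pics/w6.png",W["pixels"])
print(rel([.4828,-.312,.107]))
E
```

```text
[-0.   0.4 86.2  0.   0.   0. ]
[-2.3  0.  82.7  0.   0.   0. ]
```

View pics/w6.png

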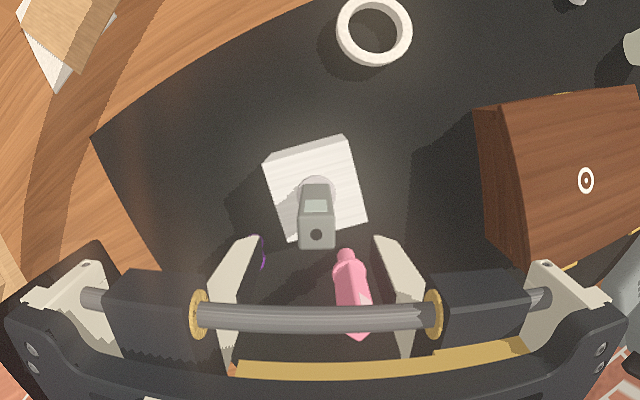

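The probe top, at (316,236), is centred between the fingers. Going down.

jog_arm --increments '[-1,0,25,0,0,0,70,-2,0,50,0,0,0,70,-2,0,70,0,0,0,70,-2,0,82,0,0,0,70,-2,0,83,0,0,0,70]'

```text
t: 7.8
ee_pos: [0.4839, -0.3135, 0.1104]
orientation: [0.217, 0.976, 0.0, -0.001]
contact_force: [-0.0, 0.6, 0.1]
width: 0.703
```

```bash
python3 - <<'E'
from h import *
from cell import capture,arm
W=capture("wrist"); cv2.imwrite("pics/w7.png",W["pixels"]);cv2.imwrite("pics/d7.png",capture("side")["pixels"])
print(rel([.4828,-.312,.107]),arm.read_state()["contact_force"])
print(proj(W,[.4828,-.312,.168],True))
E
```

```text
[2.4 1.3 4.8 0.  0.  0. ] [-0.00849349 -0.34437809  0.01523669]
(np.float64(316.0634225360492), np.float64(307.9722240895958))
```

View pics/w7.png

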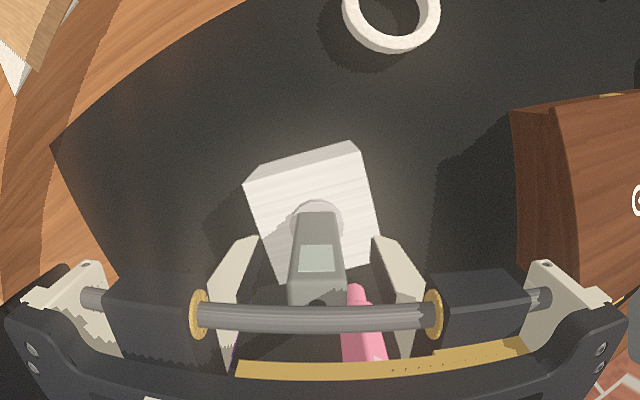

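View pics/d7.png

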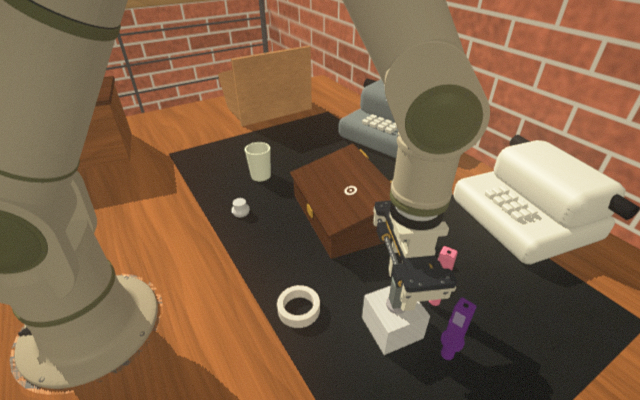

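The probe is between the fingers. Its hole is at about (318,303), against a prediction of (316,308). I'll make a small correction and close.

jog_arm --increments '[2,0,4,0,0,0,70,2,0,4,0,0,0,0,2,0,4,0,0,0,0,2,0,4,0,0,0,0,2,0,4,0,0,0,0]'

```text
t: 8.4
ee_pos: [0.4824, -0.3135, 0.1074]
orientation: [0.217, 0.976, -0.0, 0.0]
contact_force: [-1.1, -0.8, -0.1]
width: 0.408
```

jog_arm --increments '[0,0,0,0,0,0,0,0,0,0,0,0,0,0,0,0,0,0,0,0,0,0,0,0,0,0,0,0]'

```text
t: 8.8
ee_pos: [0.4824, -0.3134, 0.1073]
orientation: [0.217, 0.976, 0.0, 0.0]
contact_force: [-0.6, 1.2, 1.5]
width: 0.278
```

Opening 0.278 is 25.9 mm, so the 26 mm bar is gripped. Lifting it straight up.

jog_arm --increments '[0,0,-20,0,0,0,0,0,0,-50,0,0,0,0,0,0,-85,0,0,0,0,0,0,-125,0,0,0,0,0,0,-160,0,0,0,0]'

```text
t: 9.3
ee_pos: [0.4819, -0.3134, 0.2688]
orientation: [0.217, 0.976, -0.0, -0.0]
contact_force: [-0.1, -1.1, -1.8]
width: 0.274
```

jog_arm --increments '[0,0,-30,0,0,0,0,0,0,-40,0,0,0,0,0,0,-40,0,0,0,0]'

```text
t: 9.6
ee_pos: [0.4825, -0.3136, 0.3079]
orientation: [0.217, 0.976, -0.0, 0.001]
contact_force: [-0.1, 0.1, -2.0]
width: 0.275
```

```bash
python3 - <<'E'
from h import *
from cell import capture,arm
s=arm.read_state()
print(s["t"],s["ee_pos"],s["orientation"],s["contact_force"],np.round(s["q"],2),s["width"])
for n in ("scene","side","wrist"): cv2.imwrite(f"pics/{n}8.png",capture(n)["pixels"])
a=cv2.imread("pics/scene8.png");b=cv2.imread("pics/side8.png")
cv2.imwrite("pics/m8.png",np.hstack([cv2.resize(a[0:180,230:360],None,fx=3,fy=3,interpolation=cv2.INTER_CUBIC),cv2.resize(b[180:360,350:480],None,fx=3,fy=3,interpolation=cv2.INTER_CUBIC)]))
E
```

```text
9.6 [ 0.4825374  -0.31358883  0.30793925] [ 2.16873214e-01  9.76199253e-01 -1.82127039e-04  9.97092558e-04] [-0.0595607   0.0742809  -2.02734492] [ 0.27  0.33  0.28  1.86 -0.11  0.97  1.73] 0.27519754260333995
```

View pics/m8.png

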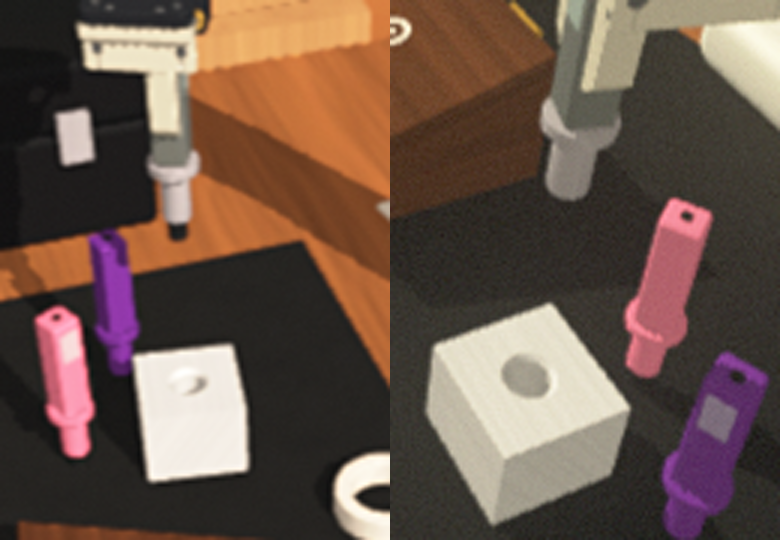

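View pics/wrist8.png

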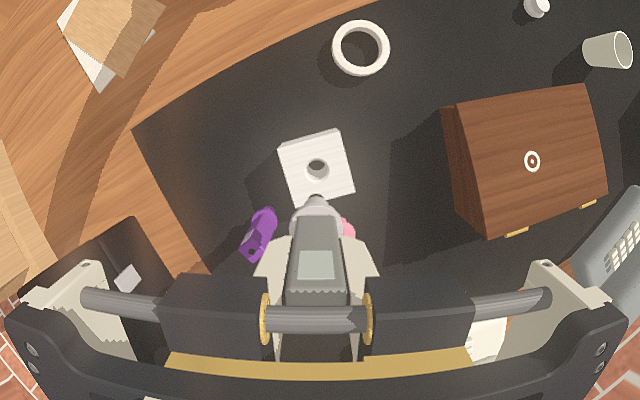

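The grey probe is lifted clear: the stand's hole is empty, and its black nose is at scene crop (178,238). Next I'll plan the tilted approach.

```bash
cat >> h.py <<'E'
RING=np.array([.5885,-.0207,.1045]); NV=-np.sin(.262)*ex+np.cos(.262)*ez
L=.0953
def Rt():
    from cell import arm
    R0=R.from_quat(arm.read_state()["orientation"]); z=R0.apply([0,0,1]); t=-NV
    ax=np.cross(z,t); s=np.linalg.norm(ax)
    return R.from_rotvec(ax/s*np.arctan2(s,z@t))*R0 if s>1e-9 else R0
E
python3 - <<'E'
from h import *
from cell import capture,arm
print(rel(RING+NV*(.05+L),Rt()), RING+NV*(.05+L))
s=arm.read_state(); S=capture("scene");D=capture("side")
M=R.from_quat(s["orientation"])
tip=s["ee_pos"]+M.apply([0,0,L]); print(tip,proj(S,tip),proj(D,tip))
E
```

```text
[ 63.  300.2  60.7  -3.9 -14.7   0. ] [ 0.55144682 -0.01411046  0.24484148]
[ 0.48131544 -0.31275291  0.21009045] (np.float64(290.43958020076775), np.float64(79.61879292071876)) (np.float64(406.51394131784315), np.float64(249.79890268913113))
```

jog_arm --increments '[8,40,0,0,-2,0,0,18,85,0,-1,-5,0,0,28,130,0,-2,-8,0,0,38,175,0,-3,-11,0,0,48,220,0,-4,-15,0,0]'

```text
t: 10.35
ee_pos: [0.5321, -0.0921, 0.3065]
orientation: [0.215, 0.967, 0.006, 0.136]
contact_force: [1.7, -0.7, -1.8]
width: 0.278
```

```bash
python3 - <<'E'
from h import *
from cell import capture,arm
print(rel(RING+NV*(.05+L),Rt())); s=arm.read_state(); print(s["ee_pos"],s["contact_force"],np.round(s["q"],2))
E
```

```text
[31.7 74.5 60.8  0.2  0.6  0. ]
[ 0.53208359 -0.09214716  0.30646583] [ 1.6640566  -0.73106205 -1.84517489] [-0.14  0.17  0.21  2.12 -0.01  0.59  1.21]
```

jog_arm --increments '[10,25,10,0,0.5,0,0,20,50,25,0,0.5,0,0,32,74,45,0,0.5,0,0,32,74,60,0,0.5,0,0,32,74,60,0,0.5,0,0]'

```text
t: 10.85
ee_pos: [0.5494, -0.0153, 0.2435]
orientation: [0.214, 0.968, 0.006, 0.128]
contact_force: [-0.1, -0.5, -1.3]
width: 0.277
```

```bash
python3 - <<'E'
from h import *
from cell import capture,arm
S=capture("scene");D=capture("side");W=capture("wrist")
print(rel(RING+NV*(.05+L),Rt())); s=arm.read_state(); print(s["ee_pos"],s["contact_force"],np.round(s["q"],2))
M=R.from_quat(s["orientation"]); tip=s["ee_pos"]+M.apply([0,0,L]); top=s["ee_pos"]+M.apply([0,0,L-.058])
for c in (S,D): print(proj(c,tip),proj(c,top))
a=np.asarray(S["pixels"]);b=np.asarray(D["pixels"])
cv2.imwrite("pics/m9.png",np.hstack([cv2.resize(a[100:240,220:345],None,fx=3.2,fy=3.2,interpolation=cv2.INTER_CUBIC),cv2.resize(b[80:220,285:410],None,fx=3.2,fy=3.2,interpolation=cv2.INTER_CUBIC)]))
cv2.imwrite("pics/w9.png",W["pixels"])
E
```

```text
[ 0.6  2.8  1.6  0.1 -0.   0. ]
[ 0.55037426 -0.01682979  0.24628829] [-0.37421565 -0.67808363 -1.64718169] [-0.27  0.27  0.2   2.17  0.04  0.46  1.01]
(np.float64(286.69528666566873), np.float64(193.48597578443812)) (np.float64(292.73203676364665), np.float64(172.545332846485))
(np.float64(346.5030183659003), np.float64(174.16817520207556)) (np.float64(341.3328505345335), np.float64(154.10538437563088))
```

View pics/m9.png

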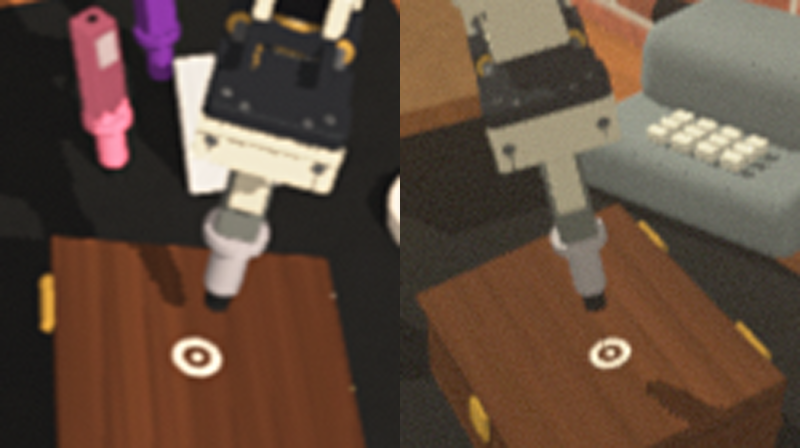

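View pics/w9.png

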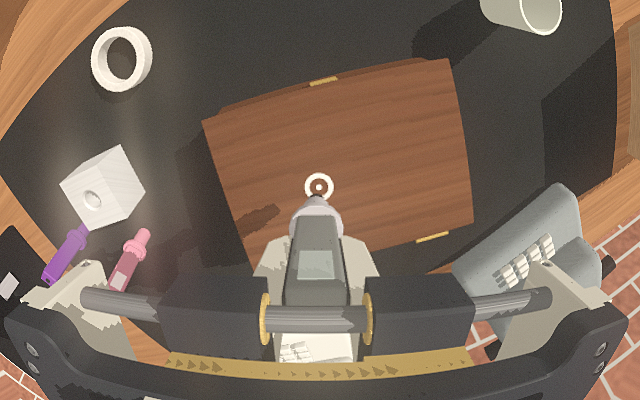

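The nose is seen at scene (287.8,194.7) and side (346.3,175.3), within about 1 px of where it was predicted. The ring is at (318,187) in the wrist view. I'll move closer along the lid normal.

jog_arm --increments '[0,2,15,0,0,0,0,0,2,30,0,0,0,0,0,2,38,0,0,0,0,0,2,38,0,0,0,0]'

```text
t: 11.4
ee_pos: [0.5609, -0.0166, 0.2094]
orientation: [0.215, 0.968, 0.006, 0.13]
contact_force: [0.6, 0.2, -1.6]
width: 0.279
```

```bash
cat > chk.py <<'E'
import sys
from h import *
from cell import capture,arm
n=sys.argv[1]
sc=[];P=[];Q=[]
im={}
S=capture("scene");P.append(arm.read_state()); D=capture("side");P.append(arm.read_state());
s=P[-1]; print([np.round(p["ee_pos"],4) for p in P],s["t"],np.round(s["contact_force"],2))
M=R.from_quat(s["orientation"]); print("tilt err",np.degrees(np.arccos(np.clip(-M.apply([0,0,1])@NV,-1,1))))
ee=np.mean([p["ee_pos"] for p in P],0); tip=ee+M.apply([0,0,L]); print("tip-ring in lid axes mm",np.round(1000*np.array([(tip-RING)@(np.cos(.262)*ex+np.sin(.262)*ez),(tip-RING)@ey,(tip-RING)@NV]),1))
for c in (S,D): print("tip",np.round(proj(c,tip),1),"ring",np.round(proj(c,RING),1))
a=np.asarray(S["pixels"]);b=np.asarray(D["pixels"])
cv2.imwrite(f"pics/{n}.png",np.hstack([cv2.resize(a[170:240,250:315],None,fx=6,fy=6,interpolation=cv2.INTER_CUBIC),cv2.resize(b[145:215,315:380],None,fx=6,fy=6,interpolation=cv2.INTER_CUBIC)]))
E
python3 chk.py m10
```

```text
[array([ 0.561 , -0.0165,  0.2099]), array([ 0.5611, -0.0164,  0.2102])] 11.5 [-0.23 -0.96 -0.45]
tilt err 0.11986251582730736
tip-ring in lid axes mm [ 0.6 -0.5 13.8]
tip [282.8 206.9] ring [281.8 211.6]
tip [349.5 185.6] ring [350.3 189.9]
```

View pics/m10.png

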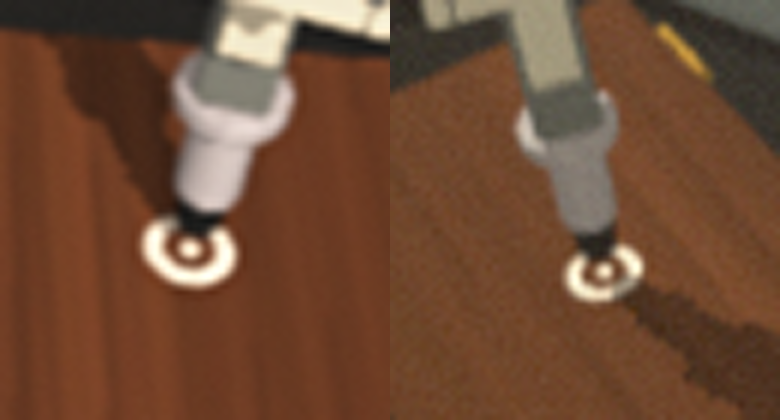

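The probe axis points at the dot in both views, and the tip is about 13 mm above it. I'll go down in small steps and watch the force.

jog_arm --increments '[0,0,4,0,0,0,0,0,0,8,0,0,0,0,0,0,11,0,0,0,0,0,0,11,0,0,0,0]'

```text
t: 11.9
ee_pos: [0.5638, -0.0164, 0.1987]
orientation: [0.215, 0.968, 0.006, 0.13]
contact_force: [-0.1, 0.0, -1.9]
width: 0.279
```

jog_arm --increments '[0,0,1,0,0,0,0,0,0,2,0,0,0,0,0,0,3,0,0,0,0,0,0,3,0,0,0,0]'

```text
t: 12.3
ee_pos: [0.5647, -0.0165, 0.1961]
orientation: [0.215, 0.968, 0.007, 0.131]
contact_force: [0.0, 0.8, -1.3]
width: 0.277
```

```bash
python3 chk.py m11
```

```text
[array([ 0.5647, -0.0165,  0.1962]), array([ 0.5647, -0.0165,  0.1962])] 12.4 [-0.56  0.03  0.77]
tilt err 0.12588220895919497
tip-ring in lid axes mm [ 0.5  0.1 -0.5]
tip [281.5 211.8] ring [281.8 211.6]
tip [350.5 189.9] ring [350.3 189.9]
```

View pics/m11.png

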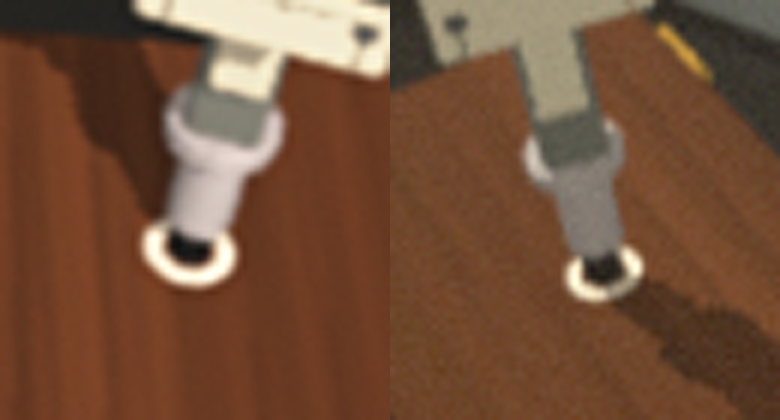

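The nose end sits centred in the ring in both views and is about to touch. I'll press on gradually.

jog_arm --increments '[0,0,1,0,0,0,0,0,0,2,0,0,0,0,0,0,3,0,0,0,0,0,0,3,0,0,0,0]'

```text
t: 12.8
ee_pos: [0.5655, -0.0166, 0.1932]
orientation: [0.215, 0.968, 0.007, 0.131]
contact_force: [-0.4, -0.2, 1.0]
width: 0.278
```

jog_arm --increments '[0,0,0,0,0,0,0]'

```text
t: 12.9
ee_pos: [0.5655, -0.0166, 0.1933]
orientation: [0.215, 0.968, 0.007, 0.131]
contact_force: [-0.8, 0.5, 1.4]
width: 0.281
```

jog_arm --increments '[0,0,0,0,0,0,0]'

```text
t: 13.0
ee_pos: [0.5655, -0.0167, 0.1933]
orientation: [0.215, 0.968, 0.007, 0.131]
contact_force: [-0.1, 0.0, 0.1]
width: 0.279
```

jog_arm --increments '[0,0,0,0,0,0,0]'

```text
t: 13.1
ee_pos: [0.5655, -0.0166, 0.1933]
orientation: [0.215, 0.968, 0.007, 0.131]
contact_force: [-0.5, 0.9, 0.8]
width: 0.277
```

```bash
python3 chk.py m12
```

```text
[array([ 0.5654, -0.0166,  0.1933]), array([ 0.5655, -0.0167,  0.1933])] 13.2 [-1.62  0.52 -0.11]
tilt err 0.1249073571168623
tip-ring in lid axes mm [ 0.5  0.2 -3.5]
tip [281.3 212.8] ring [281.8 211.6]
tip [350.7 190.8] ring [350.3 189.9]
```

View pics/m12.png

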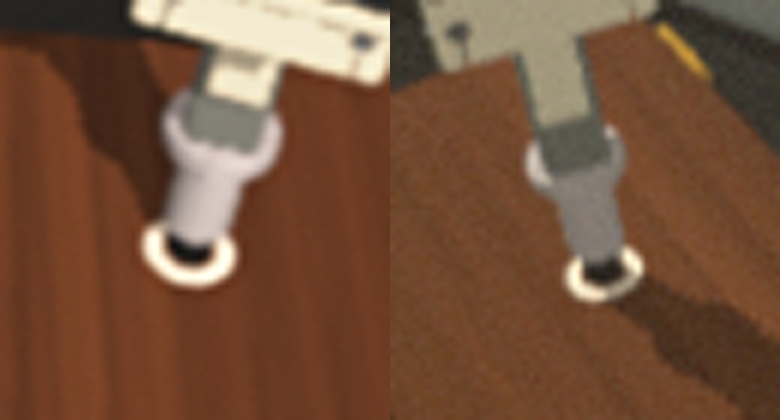

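The force has risen by about 2.4 N from the hanging baseline of about -1.8 N, which means about 4 mm of travel. The geometry gives 3.5 mm. I'll press 2 mm more and average the readings.

jog_arm --increments '[0,0,1,0,0,0,0,0,0,2,0,0,0,0,0,0,2,0,0,0,0,0,0,2,0,0,0,0]'

```text
t: 13.6
ee_pos: [0.566, -0.0168, 0.1913]
orientation: [0.215, 0.968, 0.007, 0.131]
contact_force: [-0.8, -0.6, 1.2]
width: 0.277
```

```bash
python3 chk.py m13; python3 - <<'E'
from cell import capture,arm
import numpy as np
F=[]
for i in range(12): capture("side"); F.append(arm.read_state()["contact_force"])
print(np.mean(F,0),np.std(F,0)); s=arm.read_state(); print(s["t"],s["ee_pos"],s["dq"],s["width"])
E
```

```text
[array([ 0.566 , -0.0167,  0.1913]), array([ 0.566 , -0.0167,  0.1913])] 13.7 [-0.79 -0.    1.39]
tilt err 0.1256024688107223
tip-ring in lid axes mm [ 0.5  0.2 -5.5]
tip [281.1 213.4] ring [281.8 211.6]
tip [350.9 191.4] ring [350.3 189.9]
[-0.93438947  0.53989681  1.5091041 ] [0.26469367 0.47898016 0.38567008]
14.3 [ 0.56599274 -0.01673483  0.1913288 ] [-1.34239245e-03  1.26061669e-03 -2.66464238e-04  1.37262404e-04
  4.44165913e-04  1.47115323e-03 -4.68881851e-05] 0.2832833238955434
```

View pics/m13.png

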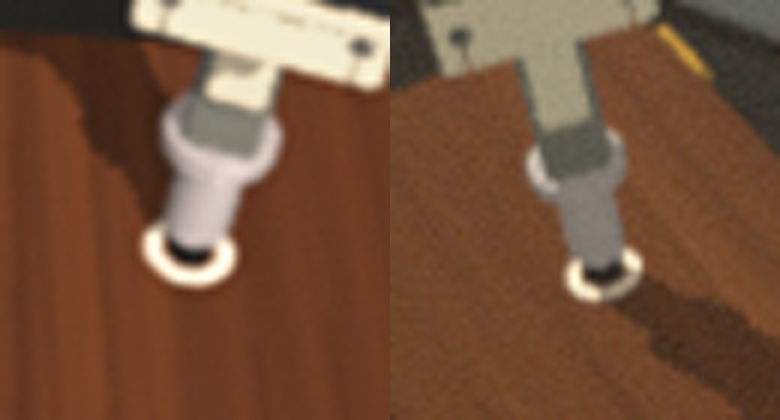

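Averaged force is 3.3 N upward (about 3.4 N along the normal), so the nose is about 6 mm in. The nose is centred in the ring in both views and the arm is still. Handing in.

```bash
python3 - <<'E'
from cell import arm
print(arm.hand_in())
E
```

```text
the job is handed in; nothing more can be done
None
```

I folded the lid shut, then lifted the grey probe from its stand. I handed the job in at 14.3 s, still holding the probe square on the paper ring. No verdict was reported.

- **Lid:** I pushed it with closed fingers until it met its stop at 28 N on the fingers, with under 1 mm of further travel. It looked shut in both views.
- **Position:** the calculated tip was within about 1 mm of the ring's centre, and the pictures from the scene and side cameras agreed to about 1 px. The ring's own position is good to about 2 mm.
- **Squareness:** the tool axis was 0.13° off the lid's normal. I didn't measure the probe's own tilt in the grip separately, but its nose and axis lay where predicted.
- **Press:** the upward force rose about 3.3 N over the weight of the hanging probe, so the nose is about 6.5 mm in. Geometry gave 5.5 mm. Single force readings scatter by about 0.5–1 N, so I averaged twelve.
- **Bystanders:** the cup, tape roll and loupe were never touched as far as I could tell. I made no separate measurement of them at the end.

No check failed.

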